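# Clamp a vial with four clicks of the lever and hold

## Robot

A 6-joint arm with a two-finger parallel gripper is mounted at the origin on a cart in front of the work surface, level with it; the furniture and walls round the work are solid. World frame = base frame: x ahead of the robot, y to its left, z up, the work surface at z = 0. Lengths are in m, angles in rad, forces in N, time in s.
With the tool pointing down it reaches from about 0.3 to 0.775 m from the base axis. Payload 14.6 kg.
Tool frame: the origin (TCP) lies at the very end of the fingers, on their centre line; the grasp point (between the pads) lies 19 mm behind it; z points along the fingers, y is the direction in which the jaws open and shut (so a half turn about z gives the same grasp; the last joint's range is limited). The gripper opens to 94 mm and grips with 3 to 60 N. Pads are 16 mm wide; open, the fingers measure 119 mm over their backs; the gripper's body (75 mm by 177 mm) begins 78 mm behind the grasp point.
Start: joints at [1.163, 0.3, 1.521, -0, 1.321, -0.067], TCP at [0.184, 0.518, 0.205] pointing down, gripper open.
Joint ranges: [-3.03, 3.03], [-0.79, 2.21], [0.23, 2.52], [-1.04, 4.18], [0, 3.07], [-2.55, 2.55]. Speed limits (rad/s): [2.22, 2.22, 2.57, 3.14, 3.14, 3.14].

## Interface

Orientations are given as a unit quaternion [x, y, z, w].
In Python, from cell import * gives the robot as it stands. The module is installed in compiled form; this text tells all that it offers.
- The arm moves only by the tool step_arm, never from a script. Its argument "moves" is a list of rows, each a list of 7 numbers: the shift along the tool's x, y, z in cm, then the turn, a rotation vector about the tool's x, y, z in rad, then the opening, from 0 (shut) to 1 (fully open). A call has 1 to 5 rows; each row is the pose to reach, as a shift and turn from the pose commanded when the call began, along the tool's axes at that moment; what a row does not reach only later rows make up. A row lasts 1/10 s, in which the tool goes at most 50 mm and 8.59 degrees, less where a joint would pass 70% of its speed; a pose out of reach is approached as far as the arm can. A call with a gripper value outside its range is refused whole. The fingers move at their own pace and stop on an object; the grip force is fixed at half the most. Time passes only in rows, so rows that repeat a pose let the fingers close. It gives the time, the measured TCP pose, the force and the opening at its end, in the units of the state.
- get_obs(): the state, without advancing time (a new reading comes with each control period).
- grab_frame(name): name is "scene" or "top" or "wrist"; returns a dict with "frame" (384x512x3 uint8, red, green, blue), "fx", "fy", "cx", "cy" (pixels), "cam_to_world" (4x4, takes a point from camera to world coordinates); the wrist camera has in their place "tool_from_camera" (4x4, takes a point from camera to tool coordinates, whose origin is the TCP and whose axes are the flange's). Camera axes: x right, y up, looking along -z (the intrinsics and any distortion apply to the point x, -y, -z); pixel columns grow to the right and rows downward; lengths in m; the calibration is good to about 2 mm. A picture is of the moment at which its call begins: read the wrist's pose just before it. There is no depth.
- hand_in(): hands the job in, once; it reports no verdict.
The state is a dict: "t": time; "qpos": joint angles; "joint_vel": joint speeds; "joint_efforts": joint torques, N m; "tcp_pos": TCP position; "ee_rot": TCP orientation; "ft_force": force on the tool from outside, world axes, zero at the start; "wrist_torque": the same for the moment, N m; "gripper_width": finger opening in m.
Only numpy, scipy, OpenCV 4.12 (cv2) and the standard library are available. Lean on these libraries where they do the work, as an engineer would, in place of code of your own. Each camera call takes 0.05 s, during which the arm holds its last target. There are 200 camera calls.

## Task

Stand the single loose vial upright in the open channel of the lever clamp, between its end stop and its rubber pad, and let go of it. Then swing the clamp's lever by its upright grip four clicks from rest, never on to a fifth, so that the pad presses the vial against the stop. The lever springs back when released, so finish while still holding its grip at the fourth click, and leave the beaker and the nozzle where they stand.

Things in the scene. Friction and masses are not known exactly. Their poses are not given: they have to be found in the camera images.
- vial: Screw-cap glass vial with black cap, standing free on the worktop right of the clamp (the vials in the white rack are others, leave them). Body 28 mm diameter up to 46 mm, cap 23.6 mm diameter up to 56 mm; about 34 g. Origin at the centre of its underside, z up its axis.
- clamp: Metal vial clamp fixed to the worktop. Origin on the worktop under the lever's pivot, z up. Base plate 100 mm (x) by 205 mm (y -55 to +150), top at 12 mm. Grey round housing round the pivot, radius 42, top at 32 mm, a rib on it for rest and each click. Steel channel along +y: walls 36 mm apart inside, y 50 to 136, tops at 32 mm; end stop's face at y = 124; in it the jaw with its rubber pad.
- clamp_seat (a point): Floor of the channel (12 mm above the worktop), at (0, 110, 12) mm in the clamp's frame, axes as the clamp's: centre of the vial's underside when pressed on the end stop. Lever at rest: the pad's face is 26 mm from here towards -y, so the vial has 12 mm of room there, and 4 mm to each wall. Best set it down about 5 mm towards -y of this point; the pad pushes it home.
- clamp_lever (a joint): Lever angle, rad: 0 at rest, grows anticlockwise seen from above; a click every 0.20 (fourth at 0.80), end of travel 1.20. A spring returns it to 0 when released: about 4 N at the grip at rest, 8 N at the fourth click, and in each click a ripple of 2.5 N either way (peak a quarter through, dip at three quarters, mean at the stop).
- grip_point (a point): Point on the axis of the upright grey round grip at the lever's end, 76 mm above the worktop, 110 mm from the pivot; at rest in direction 215 degrees (from +x towards +y, clamp's frame). Grip: 16 mm diameter from 46 mm above the worktop to its top at 94 mm, a 22 mm collar below; the flat lever arm under it has its top at 46 mm. Best held at this height.
- clamp_pad: Black rubber pad of the jaw, 30 mm wide, 8 thick, 15 high. The lever drives it 4 mm a click towards +y; it is sprung, touches a vial at the stop at the third click and presses it with about 6 N at the fourth. Its origin is not on the pad: it is the clamp's origin when at rest, and moves with the pad.
- beaker: Empty 50 ml glass beaker, 43 mm diameter, 56 mm tall, a bystander. Origin at the centre of its underside.
- nozzle: Pale spool-shaped spare nozzle, 23 mm diameter, 26 mm tall, a bystander. Origin at the centre of its underside.
Not all that is in view belongs to the job. Leave any blue or turquoise look-alike of the vial alone.

How it is judged:
On the way, in this order (a step that is already met when the one before it is completed fails the run):
1. the vial stands upright on the floor of the channel between stop and pad, let go, with the lever still at rest (angle between vial's own z axis and vertical below 0.15 rad and z of vial in the frame of clamp_seat between -0.004 and 0.004 m and horizontal distance between vial and clamp_seat below 0.016 m and contact force between the fingers and vial below 0.1 N and value of joint clamp_lever below 0.12 rad), for 0.2 s.
2. the lever is held by its grip at the fourth click, the pad pressing the vial (value of joint clamp_lever between 0.73 and 0.87 rad and velocity of joint clamp_lever between -0.1 and 0.1 rad/s and contact force between the fingers and clamp above 1 N and contact force between clamp_pad and vial above 1.5 N), for 0.3 s.
At the end, for the whole second after the job is handed in: The lever is held still by the fingers on its grip (over 1 N) at the fourth click (0.80 rad, within 0.07); the vial stands upright (within 0.15 rad) on the channel's floor (within 4 mm) within 8 mm of the clamped place, pressed by the pad with over 1.5 N, and not touched by the fingers (all of step 2 and angle between vial's own z axis and vertical below 0.15 rad and z of vial in the frame of clamp_seat between -0.004 and 0.004 m and horizontal distance between vial and clamp_seat below 0.008 m and contact force between the fingers and vial below 0.1 N); the arm keeps its last pose, push and grip.
It fails at once if the lever goes on towards a fifth click (past 0.92 rad) (value of joint clamp_lever above 0.92 rad).
It fails at once if the vial is tipped over (angle between vial's own z axis and vertical above 0.6 rad).
It fails at once if the beaker or the nozzle is moved by more than 25 mm (distance of any of beaker, nozzle from where it was at the start of the episode above 0.025 m).
It also fails if it takes over 54 s, if anything falls off the work surface, if the arm or the gripper's body presses on something with over 40 N, if the wrist force passes 120 N, or if a joint passes its speed limit or range.

## Working session

There is one attempt and no reset: what is moved stays moved. The work goes in short steps, Python scripts to look and compute and a tool call to move; the robot and the scene stay as the last step left them, time stands still between calls to the robot, and variables do not carry over. Pictures are saved under pics/ and viewed, about 8 in all and at most 12, crops included, and the job is handed in when it is done.

Besides the shell and the picture viewer there is one more tool, called as name([rows], argument=value, ...), one row to a line, values as JSON. step_arm: Moves the arm, as the interface text tells. Its arguments: {"type":"object","properties":{"moves":{"type":"array","items":{"type":"array","items":{"type":"number"}}}},"required":["moves"]}

```bash
mkdir -p pics
cat > h.py <<'E'
from cell import *
import numpy as np, cv2
from scipy.spatial.transform import Rotation as R
def grab(name,fn=None):
    o=get_obs(); f=grab_frame(name)
    if name=="wrist":
        T=np.eye(4);T[:3,:3]=R.from_quat(o["ee_rot"]).as_matrix();T[:3,3]=o["tcp_pos"]
        f["cam_to_world"]=T@np.array(f["tool_from_camera"])
    if fn: 
        cv2.imwrite(f"pics/{fn}.png",f["frame"][:,:,::-1])
        np.savez(f"pics/{fn}.npz",**{k:v for k,v in f.items() if isinstance(v,(int,float,np.ndarray,list))})
    return f
def ray(f,u,v):
    d=np.array([(u-f["cx"])/f["fx"],-(v-f["cy"])/f["fy"],-1.]);M=np.array(f["cam_to_world"])
    return M[:3,3],M[:3,:3]@d
def atz(f,u,v,z):
    o,d=ray(f,u,v);return o+d*(z-o[2])/d[2]
def proj(f,p):
    q=np.linalg.inv(f["cam_to_world"])@np.append(p,1);return f["cx"]+f["fx"]*q[0]/-q[2],f["cy"]-f["fy"]*q[1]/-q[2]
def tri(*rs):
    A=0;b=0
    for o,d in rs:
        d=d/np.linalg.norm(d);P=np.eye(3)-np.outer(d,d);A=A+P;b=b+P@o
    return np.linalg.solve(A,b)
E
python3 - <<'E'
from h import *
a=grab("top","top1");b=grab("scene","scene1")
for f in(a,b):print({k:v for k,v in f.items() if k!="frame"})
s=cv2.resize(np.hstack([a["frame"],b["frame"]]),None,fx=.78,fy=.78)
cv2.imwrite("pics/ts.png",s[:,:,::-1]);print(get_obs())
E
```

```text
{'fx': 463.81120036328457, 'fy': 463.81120036328457, 'cx': 248.53267354038755, 'cy': 189.69008445659682, 'cam_to_world': array([[-0.00893149,  0.99444568, -0.10487142,  0.35678885],
       [-0.99963113, -0.01156928, -0.02457131,  0.00917385],
       [-0.02564812,  0.10461328,  0.99418219,  1.4347118 ],
       [ 0.        ,  0.        ,  0.        ,  1.        ]])}
{'fx': 363.0281517039975, 'fy': 363.0281517039975, 'cx': 256.66862691063045, 'cy': 187.47341119042343, 'cam_to_world': array([[ 0.64334766,  0.54390808, -0.53876507,  0.01759926],
       [-0.76553232,  0.46440366, -0.4452971 , -0.38494021],
       [ 0.00800378,  0.69892292,  0.71515222,  0.69872003],
       [ 0.        ,  0.        ,  0.        ,  1.        ]])}
{'t': 0.1, 'qpos': array([ 1.16338240e+00,  3.00414680e-01,  1.52148556e+00,  1.13953322e-05,
        1.32069257e+00, -6.66182390e-02]), 'joint_vel': array([-1.93816612e-04, -1.06903032e-03, -9.73789781e-04,  1.85262075e-03,
        6.61139548e-04,  7.49422446e-05]), 'joint_efforts': array([ 1.82260206e-03, -5.32642508e+01, -3.53282726e+01,  7.08828284e-02,
        2.35389947e-02, -8.43940393e-05]), 'tcp_pos': array([0.1837525 , 0.51816329, 0.20495768]), 'ee_rot': array([ 1.69575814e-01,  9.85517018e-01, -4.84802572e-04, -1.22785597e-04]), 'ft_force': array([ 1.63259533,  0.07295636, -0.03244604]), 'wrist_torque': array([-0.08009236, -0.03023394,  0.00904374]), 'gripper_width': 0.09356874497163523}
```

View pics/top1.png

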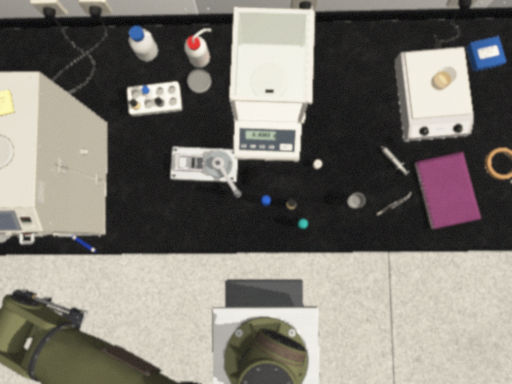

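View pics/scene1.png

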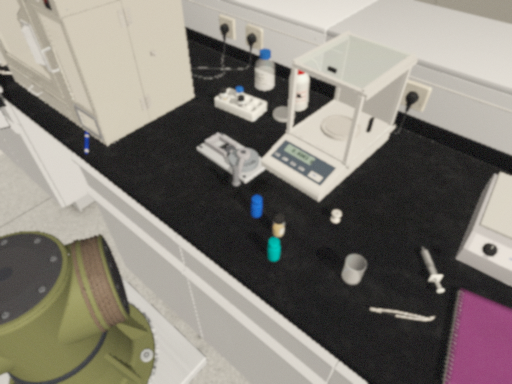

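Top view: the clamp is at (205,165), with its pivot near (217,163), its channel running left and its grip at (237,192). The nozzle is at (318,163) and the beaker at (356,200). There are three vial candidates: blue (266,200), black-capped clear (291,204) and turquoise (303,224). The black-capped one fits the description, so I'll confirm it enlarged.

Run:
```python
from h import *
a=cv2.imread("pics/top1.png")[135:240,160:330];b=cv2.imread("pics/scene1.png")[125:285,190:360]
a=cv2.resize(a,(680,420),interpolation=cv2.INTER_CUBIC)   # x4
b=cv2.resize(b,(680,640),interpolation=cv2.INTER_CUBIC)
cv2.imwrite("pics/c1.png",cv2.resize(np.vstack([a[:, :],]),(780,482)))
f=np.load("pics/top1.npz")
for n,u,v,z in [("pivot",217,163,.03),("vial",291.5,204,.056),("grip",237,192,.09),("noz",318,163.5,.026),("beak",356,200,.04),("blue",266,200,.05),("turq",303,224,.05)]:print(n,atz(f,u,v,z).round(3))
```

```text
pivot [0.588 0.14  0.03 ]
vial [ 0.458 -0.084  0.056]
grip [0.492 0.076 0.09 ]
noz [ 0.584 -0.169  0.026]
beak [ 0.469 -0.279  0.04 ]
blue [ 0.471 -0.009  0.05 ]
turq [ 0.398 -0.118  0.05 ]
```

View pics/c1.png

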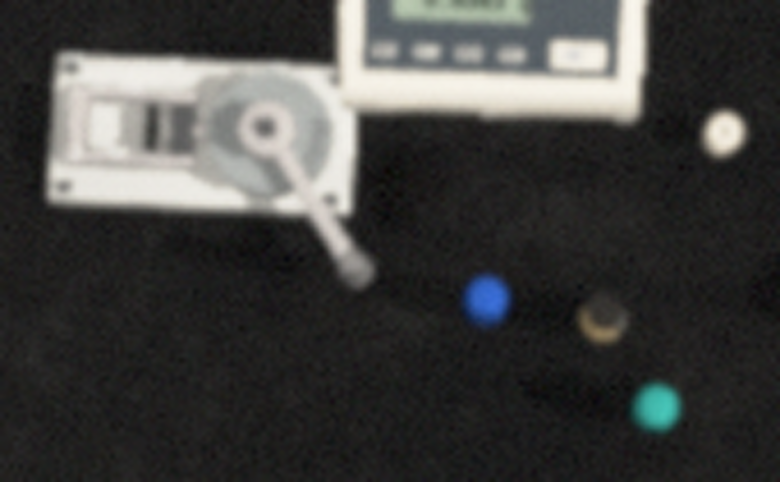

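The middle one, at (608,308) in the crop, is the real vial: black cap on a clear body with amber contents. The capless blue and turquoise ones are the look-alikes. Next I go above it.

```bash
cat >> h.py <<'E'
def goal(pos,jaw):
    "shift (cm) and rotvec in tool axes to reach TCP pos with tool down, jaw axis at world angle jaw (rad, mod pi)"
    o=get_obs();Rm=R.from_quat(o["ee_rot"]);best=None
    for k in(0,np.pi):
        y=np.array([np.cos(jaw+k),np.sin(jaw+k),0]);z=np.array([0,0,-1.]);Rt=R.from_matrix(np.c_[np.cross(y,z),y,z])
        r=(Rm.inv()*Rt).as_rotvec()
        if best is None or np.linalg.norm(r)<np.linalg.norm(best):best=r
    print("shift cm",(Rm.inv().apply(np.array(pos)-o["tcp_pos"])*100).round(2),"rot",best.round(3),"tcp",o["tcp_pos"].round(4),"F",o["ft_force"].round(2),"w",round(o["gripper_width"],4),"q6",o["qpos"].round(2),"t",round(o["t"],2))
E
python3 -c "
from h import *
goal([.455,-.085,.2],np.pi/2)
f=np.load('pics/scene1.npz')
for u,v in [(100,137),(193,95)]: print(atz(f,u,v,0).round(3))
t=np.load('pics/top1.npz')
# vial from two views: cap top
print(tri(ray(t,292.5,202.1),ray(f,280,217)))"
```

```text
shift cm [-45.72 -47.78   0.54] rot [-0.001 -0.    -0.341] tcp [0.1838 0.5182 0.205 ] F [ 1.63  0.07 -0.03] w 0.0936 q6 [ 1.16  0.3   1.52  0.    1.32 -0.07] t 0.1
[0.396 0.56  0.   ]
[0.75  0.521 0.   ]
[ 0.46339988 -0.08703195  0.05707637]
```

step_arm([
  [-17, -17.5, 0, 0, 0, -0.13, 1],
  [-17, -17.5, 0, 0, 0, -0.13, 1],
  [-17, -17.5, 0, 0, 0, -0.13, 1],
  [-17, -17.5, 0, 0, 0, -0.13, 1],
  [-17, -17.5, 0, 0, 0, -0.13, 1],
])

```text
t: 0.6
tcp_pos: [0.2858, 0.2945, 0.2053]
ee_rot: [0.105, 0.994, -0.0, 0.0]
ft_force: [0.3, 0.8, 1.3]
gripper_width: 0.0938
```

```bash
python3 -c "
from h import *
goal([.46,-.06,.22],np.pi/2)"
```

```text
shift cm [-24.45 -31.02  -1.46] rot [-0.     0.    -0.211] tcp [0.2858 0.2945 0.2053] F [0.33 0.75 1.27] w 0.0938 q6 [ 0.71 -0.02  1.88 -0.    1.28 -0.65] t 0.6
```

step_arm([
  [-15, -19, -1.4, 0, 0, -0.211, 1],
  [-15, -19, -1.4, 0, 0, -0.211, 1],
  [-15, -19, -1.4, 0, 0, -0.211, 1],
  [-15, -19, -1.4, 0, 0, -0.211, 1],
  [-15, -19, -1.4, 0, 0, -0.211, 1],
])

```text
t: 1.1
tcp_pos: [0.392, 0.0791, 0.2196]
ee_rot: [-0.0, 1.0, 0.0, 0.0]
ft_force: [0.8, 0.9, 0.3]
gripper_width: 0.0942
```

```bash
python3 -c "
from h import *
goal([.46,-.085,.16],np.pi/2)
f=grab('wrist','w1');print(f['tool_from_camera'])"
```

```text
shift cm [ -6.79 -16.41   5.96] rot [0. 0. 0.] tcp [0.392  0.0791 0.2196] F [0.78 0.89 0.34] w 0.0942 q6 [ 0.11 -0.06  1.89  0.    1.31 -1.46] t 1.1
[[ 8.11872456e-04  9.58716743e-01  2.84361650e-01  8.17816493e-02]
 [ 9.99999247e-01 -5.16808667e-04 -1.11266313e-03  3.24591987e-04]
 [-9.19768204e-04  2.84362340e-01 -9.58716441e-01 -1.79574875e-01]
 [ 0.00000000e+00  0.00000000e+00  0.00000000e+00  1.00000000e+00]]
```

View pics/w1.png

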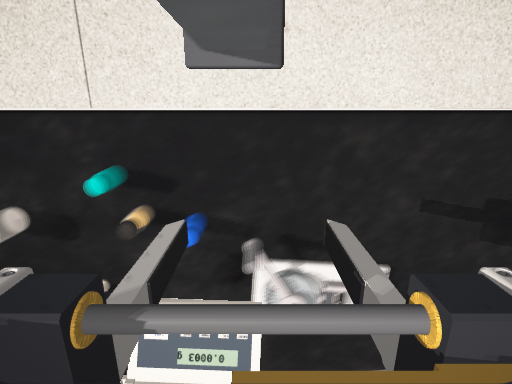

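Wrist view 1 shows the real vial (amber and black cap) at (137,220), turquoise at (105,180), blue at (195,228), and the grip and clamp at (252,250)–(300,280). I'll move above the vial for a close look.

step_arm([
  [-5.0, -16.4, 8, 0, 0, 0, 0.6],
  [-5.0, -16.4, 8, 0, 0, 0, 0.6],
  [-5.0, -16.4, 8, 0, 0, 0, 0.6],
  [-5.0, -16.4, 8, 0, 0, 0, 0.6],
  [-5.0, -16.4, 8, 0, 0, 0, 0.6],
])

```text
t: 1.65
tcp_pos: [0.4412, -0.0856, 0.137]
ee_rot: [0.002, 1.0, 0.0, -0.002]
ft_force: [-0.1, 0.1, -0.6]
gripper_width: 0.058
```

```bash
python3 -c "
from h import *
goal([.46,-.085,.16],np.pi/2)
f=grab('wrist','w2')
print([proj(f,[.46,-.085,z]) for z in (0,.046,.056)])
cv2.imwrite('pics/w2c.png',cv2.resize(f['frame'][100:300,120:392,::-1],None,fx=2.8,fy=2.8,interpolation=2))"
```

```text
shift cm [-1.87  0.07 -2.31] rot [ 0.001 -0.004 -0.003] tcp [ 0.4412 -0.0856  0.137 ] F [-0.06  0.1  -0.56] w 0.058 q6 [-0.27  0.15  1.87 -0.    1.12 -1.84] t 1.65
[(np.float64(255.3673409063339), np.float64(196.46774908725837)), (np.float64(255.42400210057244), np.float64(210.09971627823074)), (np.float64(255.43869734227042), np.float64(213.63520569708504))]
```

View pics/w2c.png

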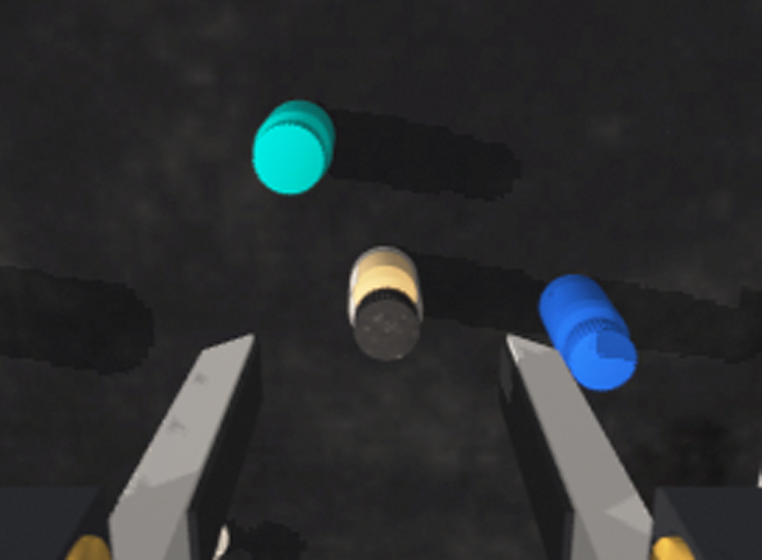

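The close view confirms it: the black cap's top is centred at crop (388,330), which is frame (258.6,217.9). Blue is to the right at (600,360) and turquoise upper left.

```bash
python3 -c "
from h import *
f=np.load('pics/w2.npz');t=np.load('pics/top1.npz')
print(atz(f,258.6,217.9,.056), tri(ray(t,292.5,202.1),ray(f,258.6,217.9)))
p=atz(f,258.6,217.9,.056)
goal([p[0],p[1],.024],np.pi/2)"
```

```text
[ 0.46449574 -0.08189642  0.056     ] [ 0.46243154 -0.08435486  0.06288529]
shift cm [-2.36  0.21 11.41] rot [ 0.001 -0.003 -0.003] tcp [ 0.4412 -0.084   0.1382] F [-0.11 -0.13  0.71] w 0.0569 q6 [-0.27  0.15  1.87  0.    1.12 -1.84] t 1.7
```

step_arm([
  [-2.3, 0.15, 3, 0, 0, 0, 0.6],
  [-2.3, 0.15, 7, 0, 0, 0, 0.6],
  [-2.3, 0.15, 11.2, 0, 0, 0, 0.6],
  [-2.3, 0.15, 11.2, 0, 0, 0, 0.6],
  [-2.3, 0.15, 11.2, 0, 0, 0, 0.6],
])

```text
t: 2.2
tcp_pos: [0.465, -0.0807, 0.0286]
ee_rot: [-0.001, 1.0, 0.0, -0.0]
ft_force: [-0.0, -0.1, 1.0]
gripper_width: 0.0561
```

```bash
python3 -c "
from h import *
goal([.464,-.083,.026],np.pi/2)"
```

```text
shift cm [ 0.1  -0.23  0.26] rot [ 0.    -0.     0.001] tcp [ 0.465  -0.0807  0.0286] F [-0.05 -0.09  0.98] w 0.0561 q6 [-0.25  0.37  1.9   0.    0.88 -1.82] t 2.2
```

step_arm([
  [0, 0, 0, 0, 0, 0, 0.1],
  [0, 0, 0, 0, 0, 0, 0.1],
  [0, 0, 0, 0, 0, 0, 0.1],
  [0, 0, 0, 0, 0, 0, 0.1],
  [0, 0, 0, 0, 0, 0, 0.1],
])

```text
t: 2.7
tcp_pos: [0.4651, -0.0815, 0.0279]
ee_rot: [-0.0, 1.0, -0.0, 0.001]
ft_force: [-0.5, -0.1, 6.2]
gripper_width: 0.0262
```

step_arm([
  [0, 0, 0, 0, 0, 0, 0.1],
  [0, 0, -1, 0, 0, 0, 0.1],
  [0, 0, -3, 0, 0, 0, 0.1],
  [0, 0, -5, 0, 0, 0, 0.1],
  [0, 0, -5, 0, 0, 0, 0.1],
])

```text
t: 3.2
tcp_pos: [0.4658, -0.0817, 0.0799]
ee_rot: [-0.0, 1.0, -0.0, 0.002]
ft_force: [0.6, 0.1, -1.0]
gripper_width: 0.0262
```

```bash
python3 -c "
from h import *
goal([.45,-.083,.08],np.pi/2)
f=grab('wrist','w3')
cv2.imwrite('pics/w3c.png',cv2.resize(f['frame'][140:340,120:392,::-1],None,fx=2.8,fy=2.8,interpolation=2))"
```

```text
shift cm [ 1.58 -0.13 -0.02] rot [-0.001  0.004  0.   ] tcp [ 0.4658 -0.0817  0.0799] F [ 0.62  0.1  -1.02] w 0.0262 q6 [-0.25  0.28  1.87 -0.    0.99 -1.82] t 3.2
```

View pics/w3c.png

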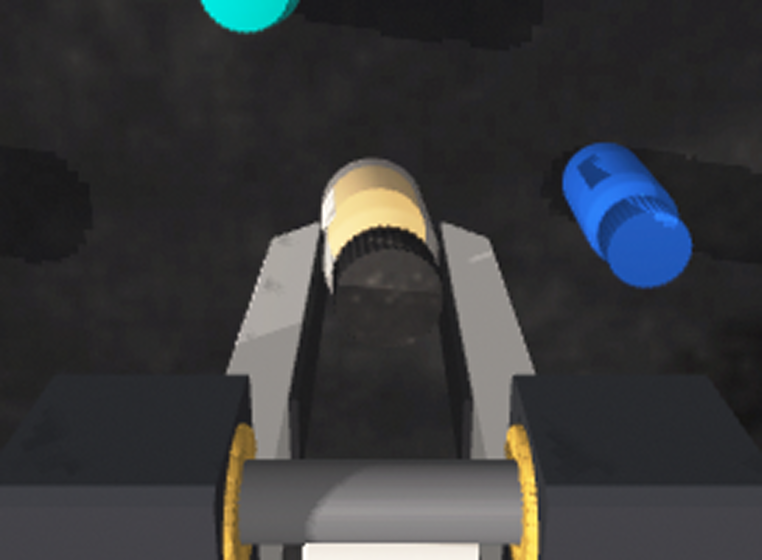

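The vial is gripped at its shoulder, with the cap edge at crop (388,270). It leans about 3° along the jaw axis, which is harmless. I'll lift clear of the blue one and move to view the clamp.

step_arm([
  [0, 0, -5, 0, 0, 0, 0.1],
  [-2, 2, -10, 0, 0, 0, 0.1],
  [-4, 7, -13, 0, 0, 0, 0.1],
  [-6, 12, -13, 0, 0, 0, 0.1],
  [-8, 16, -13, 0, 0, 0, 0.1],
])

```text
t: 3.75
tcp_pos: [0.5392, 0.0675, 0.2074]
ee_rot: [0.0, 1.0, 0.0, 0.001]
ft_force: [0.3, -1.2, -0.7]
gripper_width: 0.0262
```

step_arm([
  [0, 0.5, 0, 0, 0, 0, 0.1],
  [0, 0.5, 0, 0, 0, 0, 0.1],
  [0, 0.5, 0, 0, 0, 0, 0.1],
])

```text
t: 4.05
tcp_pos: [0.5382, 0.07, 0.2059]
ee_rot: [0.0, 1.0, -0.0, -0.001]
ft_force: [-0.2, 0.1, -0.8]
gripper_width: 0.0258
```

```bash
python3 -c "
from h import *
goal([.588,.245,.2],np.pi/2)
f=grab('wrist','w4')"
```

```text
shift cm [-4.98 17.5   0.58] rot [-0.    -0.001 -0.   ] tcp [0.5382 0.07   0.2059] F [-0.21  0.11 -0.81] w 0.0258 q6 [ 0.06  0.28  1.54 -0.    1.32 -1.51] t 4.05
```

View pics/w4.png

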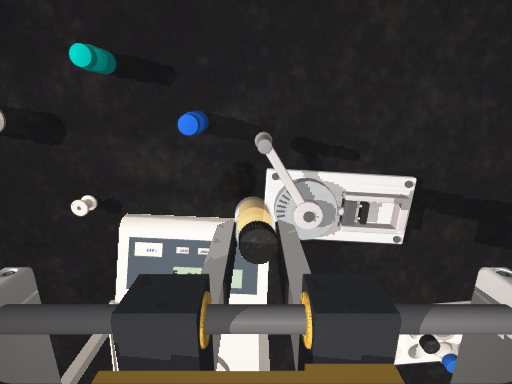

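Wrist view 4 shows the whole clamp: grip at (263,142), pivot boss (308,215), channel (345–408, 193–240), plate corners (266,169), (416,178), (404,243). I'll enlarge it for the fit.

```bash
python3 -c "
from h import *
f=cv2.imread('pics/w4.png')
cv2.imwrite('pics/w4c.png',cv2.resize(f[120:255,240:430],None,fx=4.2,fy=4.2,interpolation=2))"
```

```text
(no output)
```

View pics/w4c.png

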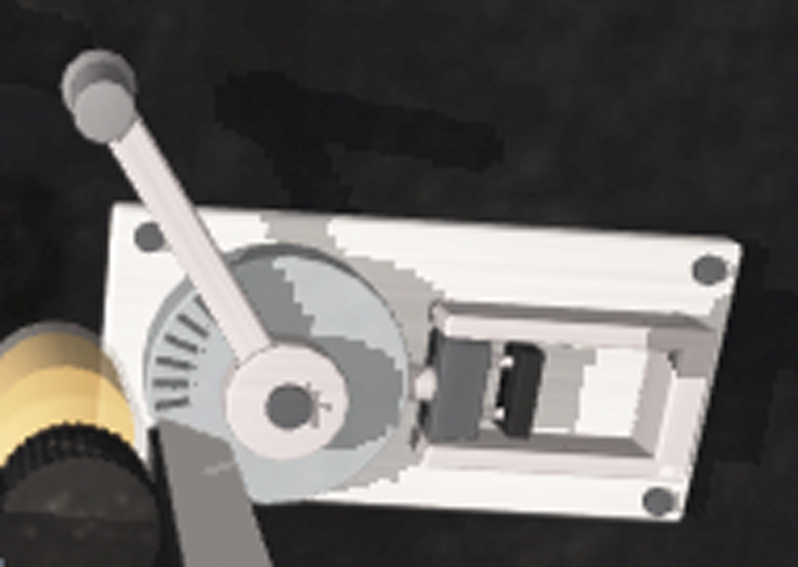

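```bash
cat > fit.py <<'E'
from h import *
from scipy.optimize import least_squares
f=dict(np.load('pics/w4.npz'))
P=np.array([[-50,-55,12],[-50,150,12],[50,150,12],[-90.1,-63.1,94]])/1e3
px=np.array([[115,205],[742,240],[683,520],[104,111]])/4.2+[240,120]
def T(s,p):
    c,n=np.cos(s[2]),np.sin(s[2]);return np.c_[s[0]+c*p[:,0]-n*p[:,1],s[1]+n*p[:,0]+c*p[:,1],p[:,2]]
res=lambda s:(np.array([proj(f,q) for q in T(s,P)])-px).ravel()
r=least_squares(res,[.588,.14,0]);print(r.x,r.fun.round(1))
for n,p in [("seat",[0,.110,.012]),("set",[0,.105,.012]),("grip",[-.0901,-.0631,.076])]:print(n,T(r.x,np.array([p]))[0].round(4))
for n,p in [("padtop front",[0,.084,.027]),("pivot32",[0,0,.06])]:
    u=np.array(proj(f,T(r.x,np.array([p]))[0]));print(n,(u-[240,120])*4.2)
t=np.load('pics/top1.npz');print("tri grip top",tri(ray(t,160+357/4.588,135+268/4.588),ray(f,*px[3])),"corner TR",tri(ray(t,160+50/4.588,135+203/4.588),ray(f,*px[1])))
goal([*T(r.x,np.array([[0,.105,0]]))[0,:2],.15],np.pi/2)
E
python3 fit.py
```

```text
[ 0.58919941  0.13776536 -0.05763406] [-0.7 -0.2  1.   0.1 -0.   0.2 -0.2  0.1]
seat [0.5955 0.2476 0.012 ]
set [0.5952 0.2426 0.012 ]
grip [0.4956 0.08   0.076 ]
padtop front [534.62340581 390.94622128]
pivot32 [293.40049675 415.75523411]
tri grip top [0.47759745 0.07193179 0.21530141] corner TR [0.54273635 0.28230743 0.02429676]
shift cm [-5.69 17.29  5.62] rot [-0.    -0.001 -0.001] tcp [0.5382 0.0697 0.2062] F [-0.45 -0.63  0.02] w 0.0261 q6 [ 0.06  0.28  1.54 -0.    1.32 -1.51] t 4.1
```

```bash
python3 -c "
from h import *
for n,u,v,tz,tx in [('w3',120+388/2.8,140+293/2.8,.0799,(.4658,-.0817)),('w4',258,242.5,.2059,(.5382,.07))]:
    f=dict(np.load(f'pics/{n}.npz')); print(n,atz(f,u,v,tz+.028)[:2]-tx)
"
```

```text
w3 [-0.00361784  0.0024008 ]
w4 [-0.0048941   0.00206182]
```

step_arm([
  [-1.5, 5, 0, 0, 0, 0.02, 0.1],
  [-3, 10, 0, 0, 0, 0.04, 0.1],
  [-4.5, 14, 1, 0, 0, 0.058, 0.1],
  [-5.7, 17.3, 3, 0, 0, 0.058, 0.1],
  [-5.7, 17.3, 5.6, 0, 0, 0.058, 0.1],
])

```text
t: 4.6
tcp_pos: [0.5964, 0.2461, 0.1501]
ee_rot: [0.028, 1.0, 0.0, 0.001]
ft_force: [-0.1, -0.2, -0.9]
gripper_width: 0.0265
```

step_arm([
  [0, 0, 0, 0, 0, 0, 0.1],
  [0, 0, 0, 0, 0, 0, 0.1],
])

```text
t: 4.8
tcp_pos: [0.5958, 0.2425, 0.1513]
ee_rot: [0.03, 1.0, -0.0, -0.0]
ft_force: [-0.6, 0.1, 0.4]
gripper_width: 0.0262
```

```bash
python3 -c "
from h import *
goal([.5952,.2426,.042],np.pi/2-.058)
f=grab('wrist','w5')
cv2.imwrite('pics/w5c.png',cv2.resize(f['frame'][120:340,130:402,::-1],None,fx=2.7,fy=2.7,interpolation=2))"
```

```text
shift cm [6.000e-02 1.000e-02 1.093e+01] rot [-0.    -0.    -0.001] tcp [0.5958 0.2425 0.1513] F [-0.58  0.11  0.38] w 0.0262 q6 [ 0.33  0.55  1.29 -0.    1.3  -1.18] t 4.8
```

View pics/w5c.png

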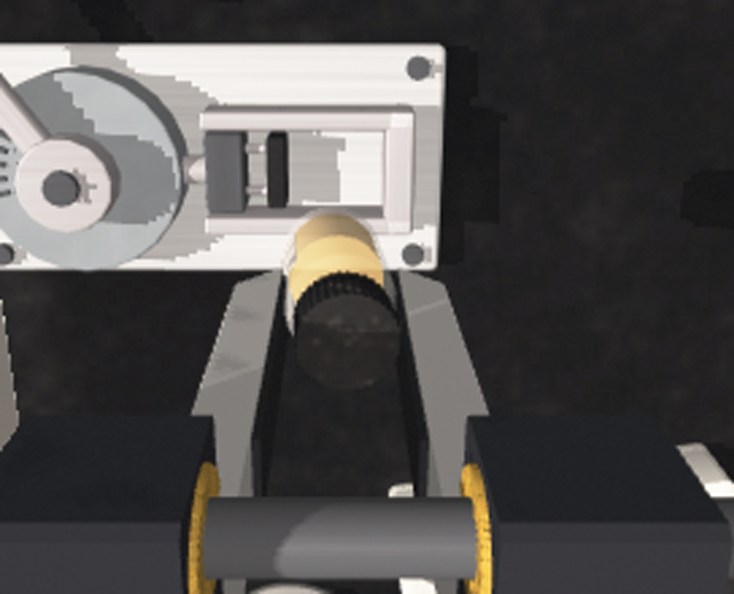

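Run:
```python
from h import *
f=dict(np.load('pics/w5.npz')); t=np.array([.5958,.2425,.1513])
A=lambda u,v:(130+u/2.7,120+v/2.7)
for dz in(.025,.028,.031): print(dz,"top",(atz(f,*A(347,343),t[2]-dz+.056)-t)[:2].round(4),"bottom near edge+14",(atz(f,*A(334,213),t[2]-dz)-t)[:2].round(4)+[.014,0])
# clamp refit from this view
from scipy.optimize import least_squares
P=np.array([[-50,150,12],[50,150,12],[-18,60,32],[-18,124,32]])/1e3
px=np.array([A(445,44),A(438,268)])
def T(s,p):
    c,n=np.cos(s[2]),np.sin(s[2]);return np.c_[s[0]+c*p[:,0]-n*p[:,1],s[1]+n*p[:,0]+c*p[:,1],p[:,2]]
r=least_squares(lambda s:np.r_[(np.array([proj(f,q) for q in T(s,P[:2])])-px).ravel(),(s[2]+.058)*200],[.589,.138,-.058]);print(r.x,r.fun.round(1),T(r.x,np.array([[0,.105,.012]])))
```

```text
0.025 top [-0.0034  0.0026] bottom near edge+14 [-0.0005  0.0001]
0.028 top [-0.0018  0.0025] bottom near edge+14 [0.0004 0.0001]
0.031 top [-0.0002  0.0025] bottom near edge+14 [0.0014 0.    ]
[ 0.58935205  0.13741862 -0.05735823] [ 0.3 -0.4 -0.3  0.5  0.1] [[0.59537136 0.24224594 0.012     ]]
```

step_arm([
  [0.05, 0, 3, 0, 0, 0, 0.1],
  [0.05, 0, 6, 0, 0, 0, 0.1],
  [0.05, 0, 8.5, 0, 0, 0, 0.1],
  [0.05, 0, 10, 0, 0, 0, 0.1],
  [0.05, 0, 10.7, 0, 0, 0, 0.1],
])

```text
t: 5.35
tcp_pos: [0.5954, 0.2433, 0.0439]
ee_rot: [0.029, 1.0, 0.0, 0.0]
ft_force: [-0.3, -0.2, -0.3]
gripper_width: 0.0262
```

step_arm([
  [0, 0, 0.2, 0, 0, 0, 0.1],
  [0, 0, 0.3, 0, 0, 0, 0.1],
  [0, 0, 0.3, 0, 0, 0, 0.1],
])

```text
t: 5.65
tcp_pos: [0.5956, 0.244, 0.0419]
ee_rot: [0.029, 1.0, 0.0, 0.001]
ft_force: [0.8, -0.1, -1.1]
gripper_width: 0.026
```

step_arm([
  [0, 0, 0.1, 0, 0, 0, 0.1],
  [0, 0, 0.2, 0, 0, 0, 0.1],
  [0, 0, 0.2, 0, 0, 0, 0.1],
])

```text
t: 5.95
tcp_pos: [0.5957, 0.244, 0.04]
ee_rot: [0.029, 1.0, 0.0, 0.001]
ft_force: [-1.1, -1.1, 6.8]
gripper_width: 0.0265
```

Contact at the expected height (6.8 N), so I release.

step_arm([
  [0, 0, 0, 0, 0, 0, 0.4],
  [0, 0, 0, 0, 0, 0, 0.55],
  [0, 0, 0, 0, 0, 0, 0.55],
  [0, 0, 0, 0, 0, 0, 0.55],
  [0, 0, -1, 0, 0, 0, 0.55],
])

```text
t: 6.45
tcp_pos: [0.5944, 0.2436, 0.0477]
ee_rot: [0.029, 1.0, -0.0, -0.001]
ft_force: [0.2, -0.3, 0.6]
gripper_width: 0.0517
```

step_arm([
  [0, 0, -3, 0, 0, 0, 0.55],
  [0, 0, -6, 0, 0, 0, 0.55],
  [0, 0, -9, 0, 0, 0, 0.55],
  [0, 0, -9, 0, 0, 0, 0.55],
  [0, 0, -9, 0, 0, 0, 0.55],
])

```text
t: 6.95
tcp_pos: [0.5952, 0.2439, 0.1395]
ee_rot: [0.029, 1.0, 0.0, 0.001]
ft_force: [-0.5, 0.4, -1.4]
gripper_width: 0.0523
```

```bash
python3 -c "
from h import *
goal([.4956,.08,.2],np.deg2rad(-30))
f=grab('wrist','w6')
print([proj(f,[.5955,.243,z]) for z in(.012,.068)])
cv2.imwrite('pics/w6c.png',cv2.resize(f['frame'][120:340,130:402,::-1],None,fx=2.7,fy=2.7,interpolation=2))"
```

```text
shift cm [  8.99 -16.94  -6.07] rot [-0.000e+00  1.000e-03 -1.105e+00] tcp [0.5952 0.2439 0.1395] F [-0.47  0.41 -1.39] w 0.0523 q6 [ 0.33  0.56  1.31 -0.    1.27 -1.18] t 6.95
[(np.float64(253.94308921101836), np.float64(182.79817908059866)), (np.float64(253.72126516049886), np.float64(198.3994329976894))]
```

View pics/w6c.png

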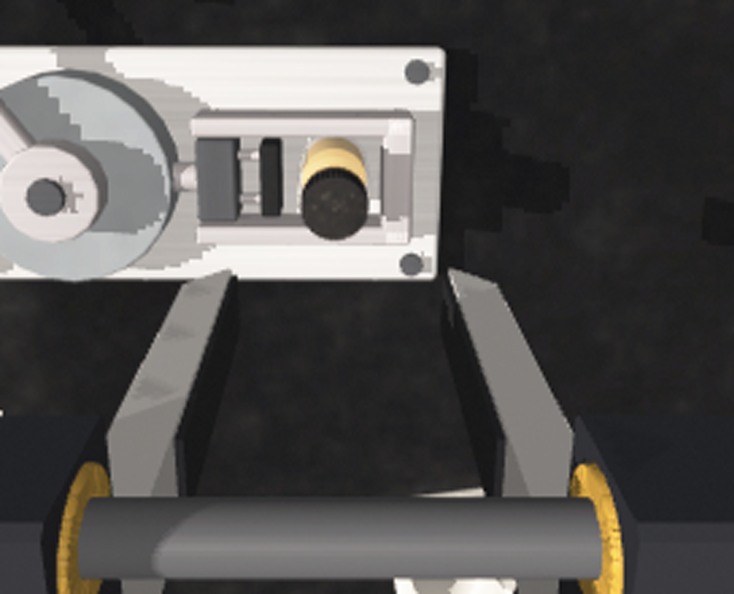

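The vial stands upright in the channel, cap at crop (334,205) between the pad (270) and the stop (385). The lever is still at rest. Next is the grip.

step_arm([
  [2, -4, -2, 0, 0, -0.1, 0.5],
  [4, -8, -3, 0, 0, -0.2, 0.5],
  [6, -12, -3, 0, 0, -0.3, 0.5],
  [8, -15.5, -2, 0, 0, -0.32, 0.5],
  [9, -16.9, 0, 0, 0, -0.32, 0.5],
])

```text
t: 7.5
tcp_pos: [0.4942, 0.0782, 0.1386]
ee_rot: [-0.13, 0.991, -0.0, 0.0]
ft_force: [0.3, 1.1, -0.4]
gripper_width: 0.0473
```

step_arm([
  [0, 0, 0, 0, 0, 0, 0.5],
  [0, 0, 0, 0, 0, 0, 0.5],
])

```text
t: 7.7
tcp_pos: [0.4957, 0.0806, 0.1386]
ee_rot: [-0.13, 0.991, 0.0, -0.0]
ft_force: [0.4, 1.0, 0.1]
gripper_width: 0.047
```

```bash
python3 -c "
from h import *
goal([.4956,.08,.057],np.deg2rad(105))
f=grab('wrist','w7')
print([((np.array(proj(f,[.4956,.08,z]))-[130,120])*2.7).round() for z in(.046,.094)])
cv2.imwrite('pics/w7c.png',cv2.resize(f['frame'][120:340,130:402,::-1],None,fx=2.7,fy=2.7,interpolation=2))"
```

```text
shift cm [ 0.02 -0.06  8.16] rot [ 0.    -0.001 -0.   ] tcp [0.4957 0.0806 0.1386] F [0.45 0.96 0.13] w 0.047 q6 [ 0.09  0.26  1.73  0.    1.15 -1.74] t 7.7
[array([336., 193.]), array([336., 237.])]
```

View pics/w7c.png

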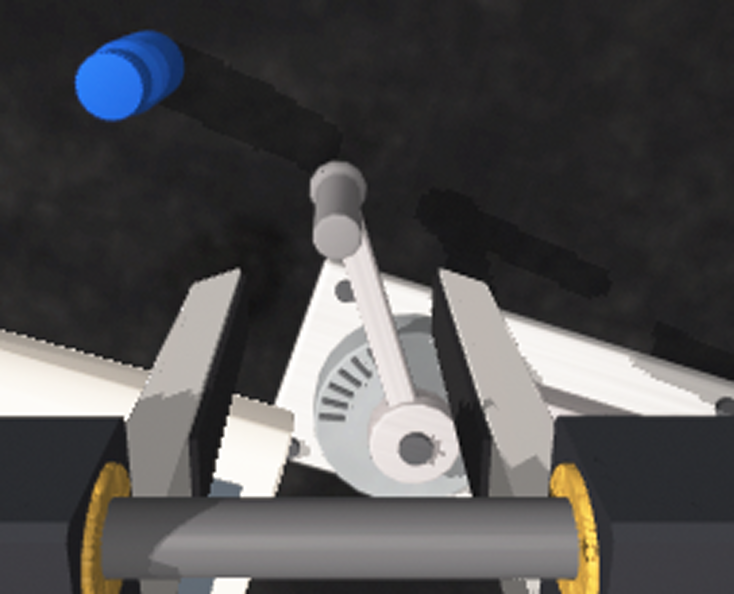

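The grip top is at (338,237), against a predicted (336,237). I descend and close.

step_arm([
  [0, 0, 3, 0, 0, 0, 0.5],
  [0, 0, 6, 0, 0, 0, 0.5],
  [0, 0, 8.1, 0, 0, 0, 0.5],
  [0, 0, 8.1, 0, 0, 0, 0.3],
  [0, 0, 8.1, 0, 0, 0, 0],
])

```text
t: 8.25
tcp_pos: [0.4962, 0.081, 0.0585]
ee_rot: [-0.131, 0.991, 0.0, 0.0]
ft_force: [-0.6, -0.3, -0.1]
gripper_width: 0.0345
```

step_arm([
  [0, 0, 0, 0, 0, 0, 0],
  [0, 0, 0, 0, 0, 0, 0],
  [0, 0, 0, 0, 0, 0, 0],
  [0, 0, 0, 0, 0, 0, 0],
])

```text
t: 8.65
tcp_pos: [0.4963, 0.0801, 0.0588]
ee_rot: [-0.131, 0.991, -0.0, 0.001]
ft_force: [0.4, -4.2, 7.3]
gripper_width: 0.0157
```

```bash
cat > arc.py <<'E'
from h import *
import sys
o=get_obs();piv=np.array([.5893,.1376]);th0=np.deg2rad(215)-.0576
d=o["tcp_pos"][:2]-piv;print("tcp",o["tcp_pos"].round(4),"F",o["ft_force"].round(1),"w",o["gripper_width"].round(4),"r",np.hypot(*d).round(4),"lever",((np.arctan2(d[1],d[0])-th0)%(2*np.pi)).round(3),"t",o["t"])
Rm=R.from_quat(o["ee_rot"]);y=Rm.as_matrix()[:,1]
print("jaw deg",np.rad2deg(np.arctan2(y[1],y[0])))
for a in map(float,sys.argv[1:]):
    p=piv+.11*np.array([np.cos(th0+a),np.sin(th0+a)])
    print(a,p.round(4),"shift",(Rm.inv().apply(np.r_[p,.057]-o["tcp_pos"])*100).round(2))
E
python3 arc.py 0 .1 .2 .3 .4 .5 .6 .7 .8
```

```text
Traceback (most recent call last):
  File "arc.py", line 4, in <module>
    d=o["tcp_pos"][:2]-piv;print("tcp",o["tcp_pos"].round(4),"F",o["ft_force"].round(1),"w",o["gripper_width"].round(4),"r",np.hypot(*d).round(4),"lever",((np.arctan2(d[1],d[0])-th0)%(2*np.pi)).round(3),"t",o["t"])
                                                                                            ^^^^^^^^^^^^^^^^^^^^^^^^
AttributeError: 'float' object has no attribute 'round'
```

```bash
sed -i 's/o\["gripper_width"\].round(4)/round(o["gripper_width"],4)/' arc.py; python3 arc.py 0 .1 .2 .3 .4 .5 .6 .7 .8
```

```text
tcp [0.4963 0.0801 0.0588] F [ 0.4 -4.2  7.3] w 0.0157 r 0.1094 lever 0.001 t 8.65
jaw deg 105.01851809823869
0.0 [0.4957 0.0798] shift [ 0.06 -0.01  0.18]
0.1 [0.5019 0.0707] shift [-0.3  -1.05  0.18]
0.2 [0.5091 0.0624] shift [-0.77 -2.04  0.18]
0.3 [0.517  0.0547] shift [-1.34 -2.98  0.19]
0.4 [0.5256 0.0479] shift [-2.   -3.86  0.19]
0.5 [0.5349 0.042 ] shift [-2.74 -4.68  0.19]
0.6 [0.5447 0.037 ] shift [-3.56 -5.41  0.19]
0.7 [0.555  0.0331] shift [-4.45 -6.06  0.2 ]
0.8 [0.5656 0.0302] shift [-5.4  -6.61  0.2 ]
```

step_arm([
  [-0.3, -1.05, 0, 0, 0, -0.07, 0],
  [-0.77, -2.04, 0, 0, 0, -0.14, 0],
  [-1.34, -2.98, 0, 0, 0, -0.21, 0],
  [-2.0, -3.86, 0, 0, 0, -0.28, 0],
  [-2.0, -3.86, 0, 0, 0, -0.28, 0],
])

```text
t: 9.15
tcp_pos: [0.5253, 0.0482, 0.0587]
ee_rot: [-0.269, 0.963, 0.0, 0.0]
ft_force: [-7.1, 3.3, 13.7]
gripper_width: 0.0152
```

```bash
python3 arc.py .4 .5 .6 .7 .75 .8
```

```text
tcp [0.5253 0.0482 0.0587] F [-7.1  3.3 13.7] w 0.0152 r 0.11 lever 0.396 t 9.15
jaw deg 121.1959485370316
0.4 [0.5256 0.0479] shift [-0.01 -0.04  0.17]
0.5 [0.5349 0.042 ] shift [-0.5  -1.03  0.17]
0.6 [0.5447 0.037 ] shift [-1.08 -1.96  0.17]
0.7 [0.555  0.0331] shift [-1.75 -2.83  0.17]
0.75 [0.5602 0.0315] shift [-2.12 -3.24  0.17]
0.8 [0.5656 0.0302] shift [-2.51 -3.63  0.17]
```

step_arm([
  [-0.5, -1.03, 0, 0, 0, -0.07, 0],
  [-1.08, -1.96, 0, 0, 0, -0.14, 0],
  [-1.75, -2.83, 0, 0, 0, -0.21, 0],
  [-2.12, -3.24, 0, 0, 0, -0.25, 0],
  [-2.12, -3.24, 0, 0, 0, -0.25, 0],
])

```text
t: 9.65
tcp_pos: [0.5599, 0.0316, 0.0587]
ee_rot: [-0.387, 0.922, 0.0, -0.0]
ft_force: [-7.0, 1.9, 12.1]
gripper_width: 0.0154
```

```bash
python3 arc.py .75 .8 .82
```

```text
tcp [0.5599 0.0316 0.0587] F [-7.   1.9 12.1] w 0.0154 r 0.11 lever 0.747 t 9.65
jaw deg 135.48857838744973
0.75 [0.5602 0.0315] shift [-0.02 -0.02  0.17]
0.8 [0.5656 0.0302] shift [-0.3  -0.5   0.17]
0.82 [0.5677 0.0297] shift [-0.41 -0.68  0.17]
```

step_arm([
  [-0.15, -0.25, 0, 0, 0, -0.02, 0],
  [-0.3, -0.5, 0, 0, 0, -0.03, 0],
  [-0.3, -0.5, 0, 0, 0, -0.03, 0],
  [-0.3, -0.5, 0, 0, 0, -0.03, 0],
  [-0.3, -0.5, 0, 0, 0, -0.03, 0],
])

```text
t: 10.15
tcp_pos: [0.5648, 0.0306, 0.0587]
ee_rot: [-0.4, 0.917, 0.001, -0.0]
ft_force: [-9.5, 2.2, 11.2]
gripper_width: 0.0152
```

```bash
python3 - <<'E'
from h import *
import subprocess
f=grab("wrist","w8");s=grab("scene","scene2");t=grab("top","top2")
a=cv2.resize(f["frame"],None,fx=.78,fy=.78)
a=cv2.resize(f["frame"][90:300,200:512],(780,525),interpolation=2)
b=cv2.resize(s["frame"][125:200,190:275],None,fx=4,fy=4,interpolation=2)[:290,:]
a[-b.shape[0]:,:b.shape[1]]=b
cv2.imwrite("pics/fin.png",a[:,:,::-1])
E
python3 arc.py .8
```

```text
tcp [0.5648 0.0305 0.0586] F [-10.1   1.4  11.1] w 0.0156 r 0.1098 lever 0.792 t 10.3
jaw deg 137.13183893000138
0.8 [0.5656 0.0302] shift [-0.03 -0.08  0.16]
```

View pics/fin.png

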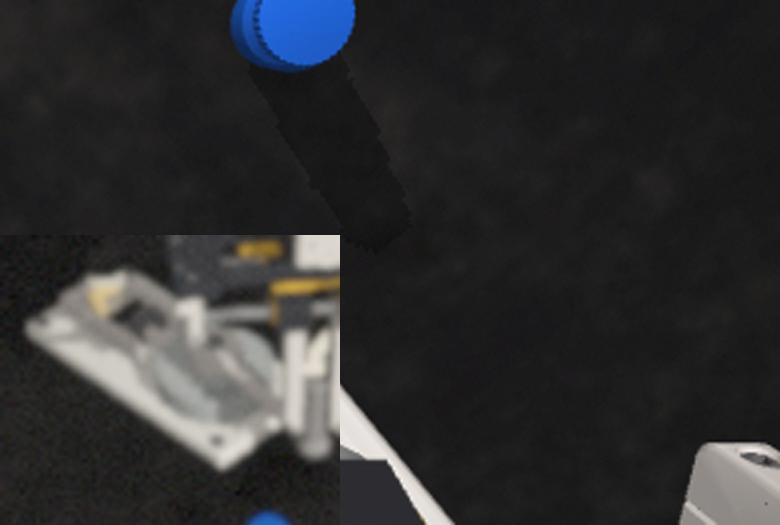

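The last view shows the fingers on the grip (inset 310,400) and the vial's amber body at the stop end of the channel (inset 100,295). I'll do a numeric check of the vial's place and the bystanders, then hand in.

Run:
```python
from h import *
s=dict(np.load("pics/scene2.npz"));im=s["frame"].astype(int)[125:200,190:275]
m=(im[...,0]-im[...,2]>45)&(im[...,0]>120);v,u=np.nonzero(m)
k=u<40;print("amber n",k.sum(),"centroid",u[k].mean()+190,v[k].mean()+125)
for z in(.03,.05):print("expected at seat",z,np.round(proj(s,[.5955,.2476,z]),1),"5mm back",np.round(proj(s,[.5952,.2426,z]),1))
a=cv2.imread("pics/scene1.png");b=cv2.imread("pics/scene2.png")
for n,(x0,x1,y0,y1) in dict(noz=(325,348,202,228),beak=(335,372,248,290)).items():print(n,np.abs(a[y0:y1,x0:x1].astype(int)-b[y0:y1,x0:x1]).mean())
```

```text
amber n 30 centroid 215.06666666666666 140.43333333333334
expected at seat 0.03 [216.8 139.8] 5mm back [217.9 140.5]
expected at seat 0.05 [216.3 134.3] 5mm back [217.4 135.1]
noz 3.1059085841694536
beak 2.8234663234663233
```

The vial is at the seat, to within about a pixel or two (~4 mm), and the bystanders haven't changed.

```bash
python3 -c "
from h import *
print(hand_in())"; python3 arc.py
```

```text
the job is handed in; nothing more can be done
None
the job is handed in; nothing more can be done
```

I stood the black-capped vial in the clamp channel and let go of it. I then swung the lever by its grip to the fourth click and handed the job in at about 10.3 s with the grip still held. No verdict is reported.

**Last checks**
- **Lever:** 0.79 rad by the finger position, radius 109.8 mm against 110 nominal. The lever-side force was about 10 N and the fingers stood 15.6 mm apart on the 16 mm grip.
- **Vial:** just after release a picture showed it upright in the channel. At the end its amber body appeared in the scene image within about 2 pixels of the seat position. No camera saw the cap or pad clearly at the end, so pad contact is inferred from the lever angle.
- **Bystanders:** the image patches around the beaker and nozzle were unchanged.

**What disagreed**
- The first vial grasp sat on the cap's shoulder (26.2 mm between the fingers instead of 28), giving about 3° of lean. It was gone once I released the vial.
- Heights worked out from the top and wrist cameras together were poor, because the two cameras are nearly in line. I instead fitted the clamp's pose from one wrist view, taking heights from the text. A second view agreed to under 1 mm.
- About 11–14 N of upward force on the tool remained while swinging and holding the lever. I did not track down its cause.

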